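# Release a tube from a push-fit manifold

### The job

Take the plain, open-ended tube out of its push-fit fitting in the manifold: with the fingertips on either side of the tube press the black release ring down, grip the tube and pull it straight up out of the fitting while the ring is down. Put the tube in the sheet-steel tray, lower end on the tray's floor, and let go; leave the tube with the hexagonal cap seated in its own fitting and the tray upright on the bench.

Things in the scene. Friction and masses are not known exactly. Their poses are not given: they have to be found in the camera images.
- tube: the tube to take: straight bare steel tube, 14 mm diameter, 100 mm long, plain open upper end, 0.1 kg; its lowest 12 mm is a 22 mm wide collar that the fitting's catches hold. Origin: centre of its lower end, z up along it. It starts upright in either of the manifold's fittings, lower end 20 mm and upper end 120 mm above the bench (46 mm above the ring); 55 mm higher it is clear of the fitting.
- capped_tube: the same tube with a hexagonal cap, 26 mm wide and 16 mm high, on its upper end (top 124 mm above the bench), upright in the manifold's other fitting, 110 mm away. Origin: centre of its lower end, z up. It stays there.
- manifold: fixed block 60x170x45 mm; origin: underside centre, z up. On top, at y = +55 and -55 mm, two fittings with a black release ring (outer 54, inner 25 mm, top 74 mm above bench). A ring slides down 12 mm on a spring (4 N, 10 N at the stop) and springs back; up or under 4 mm down it locks the tube. Press 9-12 mm, jaws 26 mm apart along x, grip, lift tube and ring together: after 3 mm the tube is free.
- tray: loose open sheet-steel tray, 130 x 170 x 40 mm outside (x, y, z), walls and floor 3 mm, 0.6 kg, empty, on the bench to the right of the manifold as the robot sees it. Origin: centre of its underside, z up. The tube may stand, lean or lie in it.

How it is judged (in metres and radians):
At the end, for the whole second after the job is handed in: The plain tube is at rest in the tray: the centre of its lower end within the tray's walls and no more than 30 mm above the tray's underside; the tray stands upright (within 8 degrees) on the bench; the capped tube is still seated in its fitting (risen less than 8 mm, within 14 degrees of upright) (x of tube in the frame of tray between -0.06 and 0.06 m and y of tube in the frame of tray between -0.08 and 0.08 m and z of tube in the frame of tray between -0.005 and 0.03 m and linear speed of tube below 0.03 m/s and angle between tray's own z axis and vertical below 0.15 rad and height (world z) of tray between -0.015 and 0.015 m and horizontal distance between capped_tube and manifold below 0.065 m and z of capped_tube in the frame of manifold below 0.028 m and angle between capped_tube's own z axis and vertical below 0.25 rad); the robot touches nothing.
It also fails if it takes over 38 s, if anything falls off the work surface, if the arm or the gripper's body presses on something with over 40 N, if the wrist force passes 120 N, or if a joint passes its speed limit or range.

### The arm

A 7-joint arm with a two-finger parallel gripper is mounted at the origin on a cart in front of the work surface, level with it; the furniture and walls round the work are solid. World frame = base frame: x ahead of the robot, y to its left, z up, the work surface at z = 0. Lengths are in m, angles in degrees, forces in N, time in s.
With the tool pointing down it reaches from about 0.425 to 0.875 m from the base axis. Payload 4.7 kg.
Tool frame: the origin (TCP) lies where the fingers leave the gripper's body, on its centre line; the fingertips stand 70 mm ahead of it and the grasp point (between the pads) lies 51 mm ahead of it (env.tip_reach is the distance from the TCP to the fingertips, in m); z points along the fingers, x is the direction in which the jaws open and shut, and the axes are right-handed (so a half turn about z gives the same grasp; the last joint's range is limited). The gripper opens to 87 mm and grips with 3 to 60 N. Pads are 19 mm wide; open, the fingers measure 117 mm over their backs; the gripper's body (75 mm by 190 mm) begins 51 mm behind the grasp point.
Start: joints at [65.839, 18.392, -4.016, 83.108, 1.295, 78.541, -3.26], TCP at [0.274, -0.589, 0.292] pointing down, gripper open.
Joint ranges: [-163.93, 163.93], [-17.29, 119.83], [-79.2, 71.16], [3.27, 140.29], [-89.18, 269.18], [5.43, 117.66], [-154.24, 154.24]. Speed limits (degrees/s): [147.25, 147.25, 180, 180, 180, 180, 180].

### API

Orientations are given as [roll, pitch, yaw] about the fixed x, y, z axes, in that order (R = Rz(yaw) Ry(pitch) Rx(roll)).
In Python, from cell import env, optics, order gives the robot as it stands.
- The arm moves only by the shell command python3 -m creep 'ROWS' [FORCE]. ROWS is JSON, a list of rows, each a list of 7 numbers: the shift along the tool's x, y, z in cm, then the turn, a rotation vector about the tool's x, y, z in rad, then the opening, from 0 (shut) to 1 (fully open). A call has 1 to 20 rows; each row shifts and turns the pose as measured when the row begins, along the tool's axes as they then stand; what a row does not reach is not made up. A row lasts 1/10 s, in which the tool goes at most 50 mm and 8.59 degrees, less where a joint would pass 70% of its speed; a pose out of reach is approached as far as the arm can. A call with a gripper value outside its range is refused whole. The fingers move at their own pace and stop on an object; FORCE is the grip in N (left out, the last holds). Time passes only in rows, so rows that do not move let the fingers close. It gives the time, the measured TCP pose, the force and the opening at its end, in the units of the state.
- env.get_obs(): the state, without advancing time (a new reading comes with each control period).
- optics.read_camera(name): name is "side" or "top"; returns a dict with "frame" (400x640x3 uint8, blue, green, red), "z_map" (400x640 float32, m along the optical axis (not along the pixel's ray), 0 where there is no reading), "fx", "fy", "cx", "cy" (pixels), "R" (3x3) and "t" (3): a world point X has camera coordinates R X + t. Camera axes: x right, y down, z forward; pixel columns grow to the right and rows downward; lengths in m; the calibration is good to about 2 mm. A picture is of the moment at which its call begins.
- order.sign_off(): hands the job in, once; it reports no verdict.
The state is a dict: "time_s": time; "qpos": joint angles; "joint_velocities": joint speeds; "effort": joint torques, N m; "tool_pos": TCP position; "tool_rot": TCP orientation; "force": force on the tool from outside, world axes, zero at the start; "wrist_torque": the same for the moment, N m; "grip_width": finger opening in m.
Only numpy, scipy, OpenCV 4.12 (cv2) and the standard library are available. Lean on these libraries where they do the work, as an engineer would, in place of code of your own. Each camera call takes 0.05 s, during which the arm holds its last target. There are 200 camera calls.

## Working session

There is one attempt and no reset: what is moved stays moved. The work goes in short steps, Python scripts to look and compute and a shell command to move; the robot and the scene stay as the last step left them, time stands still between calls to the robot, and variables do not carry over. Pictures are saved under pics/ and viewed, on a budget of 10 in all, crops included, one or two more only if the job needs it, and the job is handed in when it is done.

```bash
mkdir -p pics; ls
python3 - <<'E'
from cell import env, optics
import cv2,numpy as np
o=env.get_obs(); print({k:np.round(v,3).tolist() for k,v in o.items()})
for n in("side","top"):
    c=optics.read_camera(n); np.savez(f"pics/{n}0.npz",**c); cv2.imwrite(f"pics/{n}0.png",c["frame"])
    print(n,c["fx"],c["fy"],c["cx"],c["cy"],np.round(c["R"],3).tolist(),np.round(c["t"],3))
E
```

```text
pics
{'time_s': 0.0, 'qpos': [65.839, 18.44, -4.014, 83.178, 1.294, 78.542, -3.26], 'joint_velocities': [-0.029, 0.033, -0.124, 0.034, -0.006, -0.064, 0.109], 'effort': [0.0, -49.129, -0.404, -31.253, -0.064, 0.044, 0.0], 'tool_pos': [0.274, -0.589, 0.291], 'tool_rot': [179.995, 0.114, -65.031], 'force': [0.656, -0.235, 0.346], 'wrist_torque': [0.026, 0.022, -0.012], 'grip_width': 0.087}
side 518.6290758524542 518.6290758524542 322.24760395718744 198.6582226136946 [[-0.953, -0.302, 0.018], [-0.206, 0.602, -0.771], [0.222, -0.739, -0.636]] [0.458 0.236 0.851]
top 394.7426948779674 394.7426948779674 317.48223545919274 200.3848021344477 [[0.03, -1.0, 0.011], [-0.992, -0.031, -0.119], [0.119, -0.007, -0.993]] [-0.136  0.519  0.887]
```

View pics/side0.png

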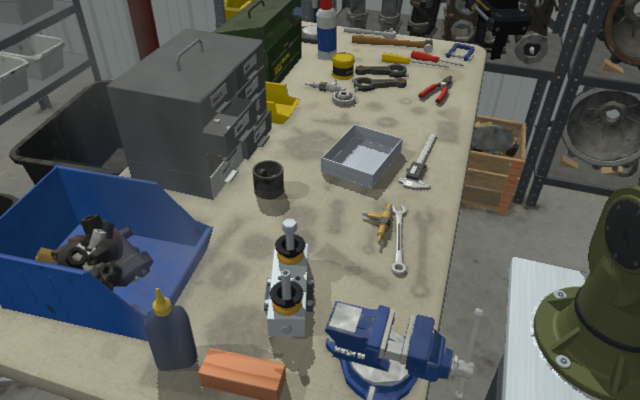

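View pics/top0.png

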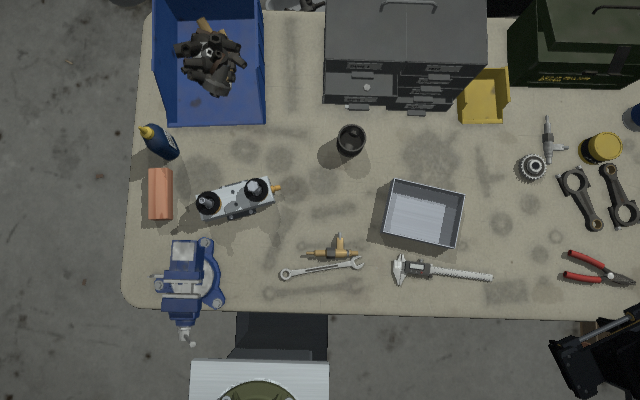

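The manifold is at about (287,280) in the side view and (232,197) in the top view, and the tray is at about (362,155) side and (424,213) top. The plain tube looks to be the nearer, left fitting: side (286,275), top (207,203). Next I measure with depth and take one zoomed crop.

```bash
cat > h.py <<'E'
import numpy as np,cv2
def cloud(c):
    v,u=np.mgrid[:400,:640]; z=c["z_map"]
    P=np.stack([(u-c["cx"])/c["fx"]*z,(v-c["cy"])/c["fy"]*z,z],-1)
    return (P-c["t"])@c["R"]   # world
def plane(c,u,v,h):
    d=np.array([(u-c["cx"])/c["fx"],(v-c["cy"])/c["fy"],1])@c["R"]; o=-c["t"]@c["R"]
    return o+d*(h-o[2])/d[2]
E
python3 - <<'E'
from h import *
ims=[]
for n,boxes in(("top",[(180,160,290,230)]),("side",[(250,200,330,340)])):
    c=dict(np.load(f"pics/{n}0.npz")); W=cloud(c); f=c["frame"]
    b=boxes[0]; ims.append(cv2.resize(f[b[1]:b[3],b[0]:b[2]],None,fx=4,fy=4,interpolation=cv2.INTER_CUBIC))
    m=np.zeros((400,640),bool); m[b[1]:b[3],b[0]:b[2]]=1
    m&=(f.max(-1)<55)&(abs(W[...,2]-.074)<.008)
    k,l,s,ce=cv2.connectedComponentsWithStats(m.astype(np.uint8))
    for i in range(1,k):
        if s[i,4]>40:
            pts=W[l==i]; (e)=cv2.minEnclosingCircle(pts[:,:2].astype(np.float32))
            print(n,"ring",s[i],np.round(ce[i]),"med z",np.median(pts[:,2]).round(4),"circ",np.round(e[0],4),round(e[1],4))
    # things above ring
    m=np.zeros((400,640),bool); m[b[1]:b[3],b[0]:b[2]]=1
    m&=(W[...,2]>.085)&(W[...,2]<.14)
    k,l,s,ce=cv2.connectedComponentsWithStats(m.astype(np.uint8))
    for i in range(1,k):
        if s[i,4]>5: print(n,"tube",s[i],np.round(W[l==i].mean(0),4),"maxz",W[l==i][:,2].max().round(4))
    # manifold top face at z=.045
    m=np.zeros((400,640),bool); m[b[1]:b[3],b[0]:b[2]]=1
    m&=(W[...,2]>.030)&(W[...,2]<.09)
    r=cv2.minAreaRect(W[m][:,:2].astype(np.float32)); print(n,"manifold",r)
    # tray rim
    x=W[...,0];y=W[...,1];z=W[...,2]
    t=(370,165,480,260) if n=="top" else (310,115,415,200)
    m=np.zeros((400,640),bool); m[t[1]:t[3],t[0]:t[2]]=1
    m&=(z>.012)&(z<.05)
    k,l,s,ce=cv2.connectedComponentsWithStats(m.astype(np.uint8)); i=1+s[1:,4].argmax()
    r=cv2.minAreaRect(W[l==i][:,:2].astype(np.float32)); print(n,"tray",r,W[l==i][:,2].max())
h=max(i.shape[0] for i in ims)
out=np.hstack([cv2.copyMakeBorder(i,0,h-i.shape[0],0,0,cv2.BORDER_CONSTANT) for i in ims]); cv2.imwrite("pics/zoom.png",out); print(out.shape)
E
```

```text
top ring [244 178  24  24 275] [257. 191.] med z 0.0737 circ [0.5384 0.0186] 0.0267
top ring [196 191  24  24 314] [208. 203.] med z 0.0738 circ [0.5057 0.1229] 0.0266
top tube [247 181  12  12 113] [0.5376 0.0172 0.1224] maxz 0.1272
top tube [199 197  11   9  63] [0.5051 0.1209 0.1092] maxz 0.1224
top manifold ((0.5232166051864624, 0.0678301751613617), (0.060922276228666306, 0.1756175309419632), 17.554262161254883)
top tray ((0.5018123984336853, -0.366933673620224), (0.17114518582820892, 0.13022586703300476), 78.51264953613281) 0.043736337472852424
side ring [276 235  29  22 347] [290. 246.] med z 0.0739 circ [0.5358 0.018 ] 0.0267
side ring [270 282  33  25 444] [286. 295.] med z 0.074 circ [0.5034 0.1233] 0.026
side tube [282 219  16  23 254] [0.5351 0.0212 0.1137] maxz 0.127
side tube [282 270   9  21 177] [0.5024 0.1246 0.1064] maxz 0.1223
side tube [325 318   5  17  54] [0.4172 0.1811 0.0958] maxz 0.1007
side manifold ((0.5041380524635315, 0.10165760666131973), (0.08611220866441727, 0.23016004264354706), 26.946685791015625)
side tray ((0.49867379665374756, -0.3677012026309967), (0.17854902148246765, 0.13257421553134918), 77.8313217163086) 0.04424657493557679
(560, 760, 3)
```

View pics/zoom.png

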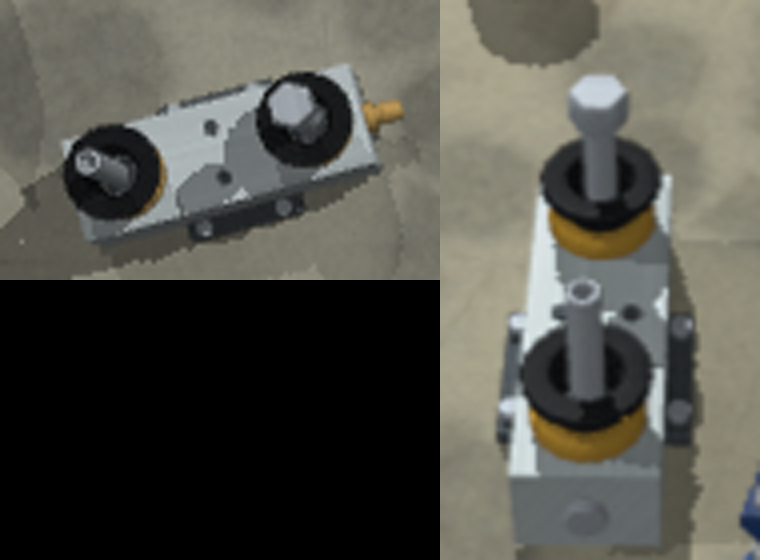

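Confirmed: the plain open tube is in the left fitting (zoom (88,160) top, (585,290) side), with its axis at about (0.5045, 0.123). The capped tube is at (0.537, 0.018), so the manifold yaw is about 17°. The tray is at (0.50,-0.367), yaw about -11.5°. I swing over in an arc with the jaws at 26 mm.

```bash
python3 -m creep '[[-0.8,-4.5,0,0,0,-0.078,0.3],[-0.8,-4.5,0,0,0,-0.078,0.3],[-0.8,-4.5,0,0,0,-0.078,0.3],[-0.8,-4.5,0,0,0,-0.078,0.3],[-0.8,-4.5,0,0,0,-0.078,0.3],[-0.8,-4.5,0,0,0,-0.078,0.3],[-0.8,-4.5,0,0,0,-0.078,0.3],[-0.8,-4.5,0,0,0,-0.078,0.3],[-0.8,-4.5,0,0,0,-0.078,0.3],[-0.8,-4.5,0,0,0,-0.078,0.3],[-0.8,-4.5,0,0,0,-0.078,0.3],[-0.8,-4.5,0,0,0,-0.078,0.3],[-0.8,-4.5,0,0,0,-0.078,0.3],[-0.8,-4.5,0,0,0,-0.078,0.3],[-0.8,-4.5,0,0,0,-0.078,0.3]]' 20
cat >> h.py <<'E'
from scipy.spatial.transform import Rotation as Ro
def go(target,yaw):
    from cell import env
    o=env.get_obs(); R=Ro.from_euler("xyz",o["tool_rot"],degrees=True)
    T=Ro.from_euler("xyz",[180,0,yaw],degrees=True)
    print("t",o["time_s"],"pos",np.round(o["tool_pos"],4),"rot",np.round(o["tool_rot"],2),"F",np.round(o["force"],1),"w",o["grip_width"])
    print("shift cm (tool)",np.round(R.inv().apply(np.array(target)-o["tool_pos"])*100,2),"turn",np.round((R.inv()*T).as_rotvec(),3))
E
python3 -c "
from h import *
go([.5045,.123,.24],17.2)"
```

```text
time_s: 1.6
tool_pos: [0.5282, 0.0208, 0.2823]
tool_rot: [-179.7, 0.7, 3.8]
force: [0.9, 0.7, 0.5]
grip_width: 0.0258
t 1.6 pos [0.5282 0.0208 0.2823] rot [-179.65    0.67    3.76] F [0.9 0.7 0.5] w 0.02582692954550571
shift cm (tool) [ -1.65 -10.33   4.31] turn [-0.007  0.011 -0.235]
```

```bash
python3 -m creep '[[-0.5,-3.4,0.6,0,0,-0.08,0.3],[-0.3,-3.4,0.6,0,0,-0.08,0.3],[0.3,-3.2,0.6,0,0,-0.07,0.3],[0,0,0,0,0,0,0.3],[0,0,0,0,0,0,0.3]]'
python3 - <<'E'
from h import *
go([.5045,.123,.24],17.2)
from cell import optics
f=[]
for n in("side","top"):
    c=optics.read_camera(n); np.savez(f"pics/{n}1.npz",**c)
    b=(215,150,375,350) if n=="side" else (150,130,300,260)
    f.append(cv2.resize(c["frame"][b[1]:b[3],b[0]:b[2]],(400,500)))
cv2.imwrite("pics/p1.png",np.hstack(f))
E
```

```text
time_s: 2.1
tool_pos: [0.5034, 0.1323, 0.2638]
tool_rot: [-179.4, 0.6, 18.4]
force: [-0.4, 0.1, -0.2]
grip_width: 0.0259
t 2.1 pos [0.5034 0.1323 0.2638] rot [-179.39    0.62   18.39] F [-0.4  0.1 -0.2] w 0.025881346310556826
shift cm (tool) [-0.16  0.94  2.37] turn [-0.01   0.011  0.021]
```

View pics/p1.png

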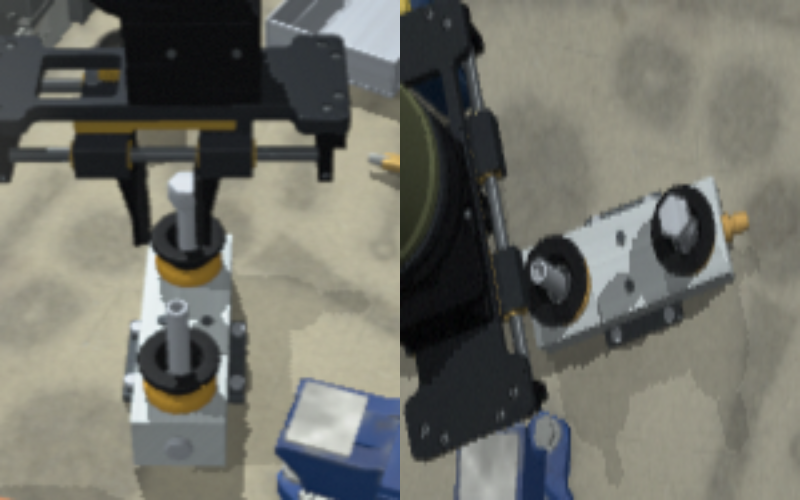

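The fingers straddle the plain tube from above: side view, fingers at (135,240)/(205,240), tube at (178,310). The body runs along the jaw axis and one end comes near the vice, so I check clearance there.

Run:
```python
from h import *
a=np.deg2rad(17.2)
for n in("top","side"):
    W=cloud(dict(np.load(f"pics/{n}0.npz"))); d=W-[.5045,.123,0]
    x=d[...,0]*np.cos(a)+d[...,1]*np.sin(a); y=-d[...,0]*np.sin(a)+d[...,1]*np.cos(a)
    for ex in (.0,.015,.03):
        m=(abs(x)<.095+ex)&(abs(y)<.038+ex)&(W[...,2]<.3)&(np.hypot(x,y)>.03)
        print(n,ex,W[m][:,2].max())
    m=(W[...,2]>.115)&(abs(x)<.2)&(abs(y)<.2)&(W[...,2]<.3)
    P=np.stack([x[m],y[m],W[m][:,2]],1)
    for q in range(0,len(P),max(1,len(P)//12)): print(np.round(P[q],3))
# fingertip check in side view: dark points in the depth window
c=dict(np.load("pics/side1.npz")); W=cloud(c); d=W-[.5034,.1323,0]; a=np.deg2rad(18.4)
x=d[...,0]*np.cos(a)+d[...,1]*np.sin(a); y=-d[...,0]*np.sin(a)+d[...,1]*np.cos(a)
m=(W[...,2]>.195)&(W[...,2]<.22)&(abs(x)<.06)&(abs(y)<.03)
for s in(-1,1):
    k=m&(s*x>0); print(s,k.sum(),x[k].min(),x[k].max(),np.median(y[k]),y[k].max(),W[k][:,2].min())
```

```text
top 0.0 0.10113167527354137
top 0.015 0.10536178248625672
top 0.03 0.10536178248625672
[0.173 0.075 0.166]
[0.175 0.069 0.14 ]
[0.171 0.069 0.137]
[0.166 0.072 0.143]
[0.163 0.077 0.142]
[0.164 0.06  0.115]
[0.161 0.065 0.116]
[0.156 0.072 0.116]
[ 0.007 -0.116  0.123]
[ 0.003 -0.102  0.126]
[-0.001 -0.107  0.119]
[-0.008 -0.115  0.116]
[-0.002 -0.007  0.119]
side 0.0 0.10085190508837581
side 0.015 0.1039426644697198
side 0.03 0.10501732506918403
[ 0.004 -0.119  0.125]
[ 0.012 -0.11   0.121]
[-0.01  -0.107  0.117]
[-0.006 -0.001  0.122]
[0.167 0.078 0.163]
[0.17  0.079 0.149]
[0.161 0.075 0.139]
[0.158 0.077 0.135]
[0.166 0.085 0.137]
[0.154 0.072 0.117]
[0.169 0.086 0.128]
[0.157 0.083 0.119]
[0.164 0.084 0.115]
-1 87 -0.025023971279811232 -0.01631485605413029 0.010645330670021484 0.013626165698629976 0.19511888165727123
1 111 0.009653138474646147 0.019122035991701473 0.010131153620350154 0.013419279240922007 0.19554498927672923
```

```bash
python3 -m creep '[[0.0,0.9,2.0,-0.01,0.011,0.021,0.3],[0,0,2.0,0,0,0,0.3],[0,0,2.0,0,0,0,0.3],[0,0,0,0,0,0,0.3]]'
python3 -c "
from h import *
go([.506,.1235,.20],17.2)"
```

```text
time_s: 2.6
tool_pos: [0.5089, 0.1167, 0.203]
tool_rot: [179.9, -0.2, 16.4]
force: [-0.3, 0.5, -0.8]
grip_width: 0.026
t 2.6 pos [0.5089 0.1167 0.203 ] rot [ 1.7989e+02 -1.6000e-01  1.6350e+01] F [-0.3  0.5 -0.8] w 0.026032601844952097
shift cm (tool) [-0.09 -0.74  0.3 ] turn [ 0.002 -0.003 -0.015]
```

```bash
python3 -m creep '[[-0.1,-0.7,0.3,0,0,-0.015,0.3],[0,0,0,0,0,0,0.3],[0,0,0,0,0,0,0.3]]'
python3 - <<'E'
from h import *
go([.506,.1235,.20],17.2)
from cell import optics
c=optics.read_camera("side"); np.savez("pics/side2.npz",**c)
go([.506,.1235,.20],17.2)
cv2.imwrite("pics/p2.png",cv2.resize(c["frame"][200:340,230:350],None,fx=4,fy=4,interpolation=cv2.INTER_CUBIC))
E
```

```text
time_s: 2.9
tool_pos: [0.5074, 0.1218, 0.2018]
tool_rot: [179.9, -0.3, 17.0]
force: [0.4, -0.2, -0.0]
grip_width: 0.026
t 2.9 pos [0.5074 0.1218 0.2018] rot [179.85  -0.29  17.04] F [ 0.4 -0.2 -0. ] w 0.026013262454068535
shift cm (tool) [-0.09 -0.2   0.18] turn [ 0.003 -0.005 -0.003]
t 2.95 pos [0.5073 0.122  0.2018] rot [179.86  -0.29  17.05] F [-0.5  0.7 -0.2] w 0.025515550807299902
shift cm (tool) [-0.09 -0.18  0.18] turn [ 0.002 -0.005 -0.003]
```

View pics/p2.png

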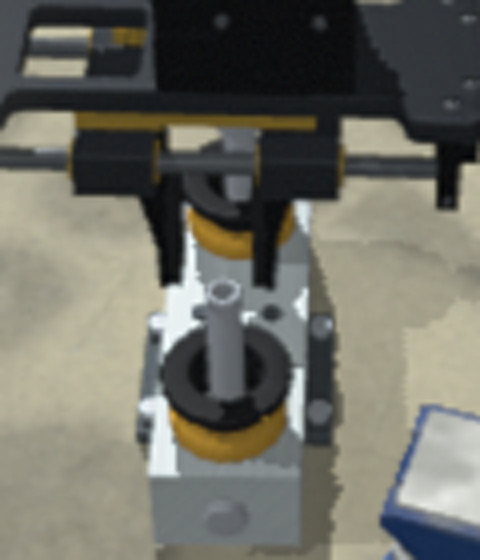

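Run:
```python
from h import *
c=dict(np.load("pics/side2.npz")); W=cloud(c); d=W-[.5073,.122,0]; a=np.deg2rad(17.)
x=d[...,0]*np.cos(a)+d[...,1]*np.sin(a); y=-d[...,0]*np.sin(a)+d[...,1]*np.cos(a); z=W[...,2]
def rep(k,t): print(t,k.sum(),"x",x[k].min().round(4),x[k].max().round(4),"y med/max",np.median(y[k]).round(4),y[k].max().round(4),"z",z[k].min().round(4),z[k].max().round(4))
near=(abs(x)<.045)&(abs(y)<.03)
fin=near&(z>.128)&(z<.15)
rep(fin&(x>0),"f+"); rep(fin&(x<0),"f-")
rep(near&(z>.085)&(z<.124)&(abs(x)<.012),"tube")
rep(near&(abs(z-.074)<.006),"ring")
# image columns, rows of fingers vs tube
for nm,k in(("f+",fin&(x>0)),("f-",fin&(x<0)),("tube",near&(z>.11)&(z<.124)&(abs(x)<.012))):
    v,u=np.nonzero(k); print(nm,u.min(),u.max(),v.min(),v.max())
for nm,p in(("tcp tip",(.5073,.122,.132)),("top of tube@target",(.506,.1235,.12))):
    q=c["R"]@np.array(p)+c["t"]; print(nm,q[:2]/q[2]*c["fx"]+[c["cx"],c["cy"]],c["fx"]/q[2]/1000,"px/mm")
```

```text
f+ 59 x 0.0106 0.019 y med/max 0.0088 0.0119 z 0.1314 0.1495
f- 53 x -0.0242 -0.0156 y med/max 0.0095 0.0116 z 0.1316 0.1496
tube 181 x -0.0104 0.0029 y med/max 0.0054 0.0097 z 0.0852 0.1225
ring 537 x -0.0301 0.0229 y med/max 0.0066 0.0275 z 0.0681 0.0797
f+ 270 276 256 271
f- 293 299 262 272
tube 282 290 270 280
tcp tip [283.10513478 266.74026075] 0.6569571914263731 px/mm
top of tube@target [283.77972378 273.00267422] 0.6518070753634194 px/mm
```

```bash
python3 -m creep '[[-0.1,-0.05,1,0,-0.004,0,0.3],[0,0,1.0,0,0,0,0.3],[0,0,1.0,0,0,0,0.3],[0,0,1.0,0,0,0,0.3],[0,0,0,0,0,0,0.3],[0,0,0,0,0,0,0.3]]'
python3 -c "
from h import *
go([.506,.1222,.134],17.2)"
```

```text
time_s: 3.55
tool_pos: [0.5063, 0.1223, 0.1586]
tool_rot: [179.9, -0.1, 17.1]
force: [0.6, -0.4, -0.2]
grip_width: 0.0258
t 3.55 pos [0.5063 0.1223 0.1586] rot [ 1.7986e+02 -6.0000e-02  1.7070e+01] F [ 0.6 -0.4 -0.2] w 0.025778295735869323
shift cm (tool) [-0.04 -0.    2.46] turn [ 0.003 -0.001 -0.002]
```

No contact with the tube. I go down onto the ring in small steps.

```bash
python3 -m creep '[[0,0,0.6,0,0,0,0.3],[0,0,0.6,0,0,0,0.3],[0,0,0.5,0,0,0,0.3],[0,0,0.3,0,0,0,0.3],[0,0,0.2,0,0,0,0.3],[0,0,0,0,0,0,0.3]]'
python3 -c "
from h import *
go([.506,.1222,.1335],17.2)"
```

```text
time_s: 4.15
tool_pos: [0.5072, 0.1226, 0.1374]
tool_rot: [179.8, -0.1, 17.1]
force: [-2.5, -0.4, 7.9]
grip_width: 0.026
t 4.15 pos [0.5072 0.1226 0.1374] rot [ 1.7977e+02 -1.1000e-01  1.7060e+01] F [-2.5 -0.4  7.9] w 0.026025659794351202
shift cm (tool) [-0.13  0.    0.39] turn [ 0.004 -0.002 -0.002]
```

```bash
python3 -m creep '[[-0.05,0,0.35,0,0,0,0.3],[0,0,0.1,0,0,0,0.3],[0,0,0,0,0,0,0.3]]'
python3 -c "
from h import *
go([.506,.1222,.1335],17.2)"
```

```text
time_s: 4.45
tool_pos: [0.5072, 0.1227, 0.1353]
tool_rot: [179.7, -0.1, 17.1]
force: [-2.5, -0.4, 7.2]
grip_width: 0.0263
t 4.45 pos [0.5072 0.1227 0.1353] rot [ 1.7967e+02 -1.1000e-01  1.7050e+01] F [-2.5 -0.4  7.2] w 0.026323208018412238
shift cm (tool) [-0.13  0.01  0.18] turn [ 0.006 -0.002 -0.003]
```

```bash
python3 -m creep '[[0,0,0.25,0,0,0,0.3],[0,0,0.1,0,0,0,0.3],[0,0,0.05,0,0,0,0.3]]'
python3 -c "
from h import *
go([.506,.1222,.1335],17.2)"
```

```text
time_s: 4.75
tool_pos: [0.5072, 0.1228, 0.1339]
tool_rot: [179.6, -0.1, 17.0]
force: [-3.0, -1.4, 8.3]
grip_width: 0.0262
t 4.75 pos [0.5072 0.1228 0.1339] rot [ 1.7956e+02 -5.0000e-02  1.7050e+01] F [-3.  -1.4  8.3] w 0.02621999344832138
shift cm (tool) [-0.14  0.02  0.04] turn [ 0.008 -0.001 -0.003]
```

```bash
python3 -m creep '[[0,0,0.1,0,0,0,0.1],[0,0,0.1,0,0,0,0.1],[0,0,0.1,0,0,0,0.1],[0,0,0.05,0,0,0,0.1],[0,0,0.05,0,0,0,0.1]]' 35
python3 -c "
from h import *
go([.506,.1222,.1335],17.2)"
```

```text
time_s: 5.25
tool_pos: [0.5083, 0.1234, 0.1345]
tool_rot: [179.4, -0.1, 17.0]
force: [-1.5, -1.2, 4.9]
grip_width: 0.0132
t 5.25 pos [0.5083 0.1234 0.1345] rot [ 1.7939e+02 -1.1000e-01  1.7030e+01] F [-1.5 -1.2  4.9] w 0.013192506261484868
shift cm (tool) [-0.26  0.05  0.1 ] turn [ 0.011 -0.002 -0.003]
```

Gripped at 13.2 mm with the ring about 9.5 mm down. Now I lift.

```bash
python3 -m creep '[[0,0,-0.3,0,0,0,0.1],[0,0,-0.3,0,0,0,0.1],[0,0,-0.3,0,0,0,0.1],[0,0,-0.4,0,0,0,0.1],[0,0,-0.4,0,0,0,0.1],[0,0,-0.5,0,0,0,0.1]]'
python3 -c "
from h import *
go([.5083,.1234,.28],17.2)"
```

```text
time_s: 5.85
tool_pos: [0.5066, 0.1229, 0.1546]
tool_rot: [179.5, 0.1, 17.0]
force: [-0.0, -1.2, 0.4]
grip_width: 0.0131
t 5.85 pos [0.5066 0.1229 0.1546] rot [1.7945e+02 1.1000e-01 1.7040e+01] F [-0.  -1.2  0.4] w 0.013119933649738333
shift cm (tool) [  0.15   0.12 -12.54] turn [ 0.01   0.002 -0.003]
```

```bash
python3 -m creep '[[0,0,-1,0,0,0,0.1],[0,0,-1,0,0,0,0.1],[0,0,-1.2,0,0,0,0.1],[0,0,-1.5,0,0,0,0.1],[0,0,-1.5,0,0,0,0.1],[0,0,-1.5,0,0,0,0.1],[0,0,-1.5,0,0,0,0.1],[0,0,-1.5,0,0,0,0.1],[0,0,-1.5,0,0,0,0.1],[0,0,0,0,0,0,0.1]]'
python3 - <<'E'
from h import *
go([.502,-.367,.28],-11.5)
from cell import optics
c=optics.read_camera("side")
cv2.imwrite("pics/p3.png",cv2.resize(c["frame"][140:340,210:370],None,fx=3,fy=3,interpolation=cv2.INTER_CUBIC)[:600])
E
```

```text
time_s: 6.85
tool_pos: [0.5081, 0.1266, 0.295]
tool_rot: [179.3, -0.6, 17.2]
force: [-0.3, 1.0, -0.8]
grip_width: 0.013
t 6.85 pos [0.5081 0.1266 0.295 ] rot [179.25  -0.6   17.16] F [-0.3  1.  -0.8] w 0.01299009663106908
shift cm (tool) [-15.16  46.96   1.95] turn [ 0.01  -0.014  0.5  ]
```

View pics/p3.png

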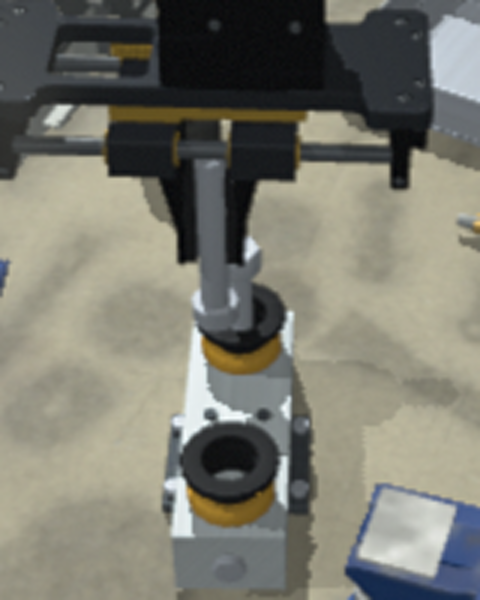

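The tube is out and held (lower end at (215,305)), the left fitting is empty at (230,460), and the capped tube is still seated. Next I carry it towards the tray.

```bash
python3 -m creep '[[-1.1,3.8,0,0,0,0.042,0.1],[-1.0,3.9,0,0,0,0.042,0.1],[-0.8,3.9,0,0,0,0.042,0.1],[-0.6,4,0,0,0,0.042,0.1],[-0.4,4,0,0,0,0.042,0.1],[-0.3,4,0,0,0,0.042,0.1],[-0.1,4,0,0,0,0.042,0.1],[0.1,4,0,0,0,0.042,0.1],[0.2,4,0,0,0,0.042,0.1],[0.3,3.5,0,0,0,0.042,0.1],[0.5,2,0,0,0,0.042,0.1],[0,0,0,0,0,0,0.1],[0,0,0,0,0,0,0.1]]'
python3 -c "
from h import *
go([.502,-.367,.28],-11.5)"
```

```text
time_s: 8.2
tool_pos: [0.5119, -0.3008, 0.2891]
tool_rot: [179.8, -0.1, -10.0]
force: [0.5, 0.2, 0.0]
grip_width: 0.0134
t 8.2 pos [ 0.5119 -0.3008  0.2891] rot [ 1.7983e+02 -1.5000e-01 -9.9900e+00] F [0.5 0.2 0. ] w 0.013357085981413453
shift cm (tool) [0.17 6.69 0.93] turn [ 0.003 -0.003  0.026]
```

```bash
python3 -m creep '[[0.1,3,1,0,0,0.026,0.1],[0.1,2.5,1.5,0,0,0,0.1],[0,0.7,2,0,0,0,0.1],[0,0,2,0,0,0,0.1],[0,0,1.5,0,0,0,0.1],[0,0,0,0,0,0,0.1],[0,0,0,0,0,0,0.1]]'
python3 - <<'E'
from h import *
from cell import optics
c=optics.read_camera("side")
cv2.imwrite("pics/p4.png",cv2.resize(c["frame"][60:220,290:450],None,fx=3,fy=3,interpolation=cv2.INTER_CUBIC))
go([.502,-.367,.12],-11.5)
E
```

```text
time_s: 8.9
tool_pos: [0.5068, -0.3543, 0.2068]
tool_rot: [-179.9, -0.2, -10.6]
force: [-0.2, 0.3, -0.1]
grip_width: 0.0131
t 8.95 pos [ 0.5068 -0.3542  0.2068] rot [-179.94   -0.24  -10.59] F [ 0.2  0.9 -0.7] w 0.013237045675610263
shift cm (tool) [-0.28  1.36  8.68] turn [-0.001 -0.004  0.016]
```

View pics/p4.png

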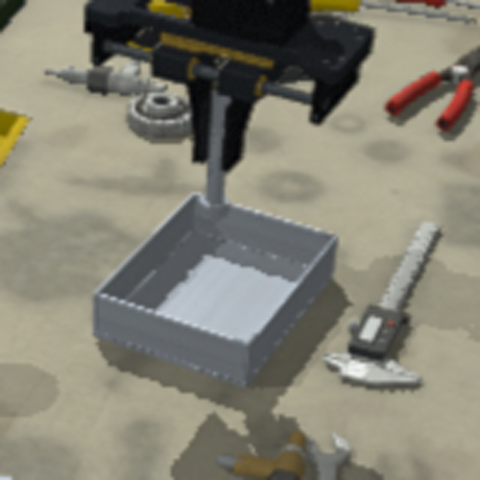

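The tube hangs above the tray: its end is at (212,200), and the tray interior is centred at about (220,290) and lower down, as expected at this height. Now I lower it.

```bash
python3 -m creep '[[-0.3,1.2,1,0,0,0.016,0.1],[0,0,1.5,0,0,0,0.1],[0,0,1.5,0,0,0,0.1],[0,0,1.2,0,0,0,0.1],[0,0,0.8,0,0,0,0.1],[0,0,0,0,0,0,0.1],[0,0,0,0,0,0,0.1]]'
python3 -c "
from h import *
go([.502,-.367,.118],-11.5)"
```

```text
time_s: 9.65
tool_pos: [0.5023, -0.3664, 0.1428]
tool_rot: [-180.0, -0.3, -11.5]
force: [-0.0, -0.5, -0.2]
grip_width: 0.0133
t 9.65 pos [ 0.5023 -0.3664  0.1428] rot [-179.99   -0.35  -11.55] F [-0.  -0.5 -0.2] w 0.013308677371504072
shift cm (tool) [-0.03  0.07  2.48] turn [-0.    -0.006 -0.001]
```

```bash
python3 -m creep '[[0,0,0.6,0,-0.005,0,0.1],[0,0,0.6,0,0,0,0.1],[0,0,0.5,0,0,0,0.1],[0,0,0.3,0,0,0,0.1],[0,0,0.2,0,0,0,0.1],[0,0,0,0,0,0,0.1]]'
python3 -c "
from h import *
go([.502,-.367,.1175],-11.5)"
```

```text
time_s: 10.25
tool_pos: [0.5034, -0.3666, 0.1203]
tool_rot: [180.0, -0.2, -11.5]
force: [-0.1, -0.3, -0.5]
grip_width: 0.013
t 10.25 pos [ 0.5034 -0.3666  0.1203] rot [ 1.7996e+02 -1.7000e-01 -1.1520e+01] F [-0.1 -0.3 -0.5] w 0.013045537286333554
shift cm (tool) [-0.13  0.07  0.28] turn [ 0.001 -0.003 -0.   ]
```

```bash
python3 -m creep '[[0,0,0.15,0,0,0,0.1],[0,0,0.1,0,0,0,0.1],[0,0,0.1,0,0,0,0.1],[0,0,0,0,0,0,0.1]]'
python3 -c "
from h import *
go([.502,-.367,.1175],-11.5)"
```

```text
time_s: 10.65
tool_pos: [0.5038, -0.3669, 0.1175]
tool_rot: [179.9, -0.2, -11.5]
force: [-0.6, -0.4, -1.7]
grip_width: 0.0134
t 10.65 pos [ 0.5038 -0.3669  0.1175] rot [179.92  -0.25 -11.52] F [-0.6 -0.4 -1.7] w 0.013442151059766165
shift cm (tool) [-0.18  0.05 -0.  ] turn [ 0.001 -0.004 -0.   ]
```

```bash
python3 -m creep '[[0,0,0.1,0,0,0,0.1],[0,0,0.1,0,0,0,0.1],[0,0,0.05,0,0,0,0.1]]'
python3 -c "
from h import *
go([.502,-.367,.1175],-11.5)"
```

```text
time_s: 10.95
tool_pos: [0.504, -0.3669, 0.1173]
tool_rot: [179.9, -0.3, -11.5]
force: [-1.6, 0.3, 2.2]
grip_width: 0.0133
t 10.95 pos [ 0.504  -0.3669  0.1173] rot [179.89  -0.25 -11.53] F [-1.6  0.3  2.2] w 0.013281230217358926
shift cm (tool) [-0.19  0.05 -0.02] turn [ 0.002 -0.004 -0.001]
```

Contact with the floor (2.2 N, height has stopped falling). I open gently to about 35 mm, then rise.

```bash
python3 -m creep '[[0,0,0,0,0,0,0.25],[0,0,0,0,0,0,0.35],[0,0,0,0,0,0,0.45],[0,0,0,0,0,0,0.45],[0,0,-0.5,0,0,0,0.45],[0,0,-1,0,0,0,0.45],[0,0,-1.5,0,0,0,0.45],[0,0,-2,0,0,0,0.45],[0,0,-2,0,0,0,0.45],[0,0,-3,0,0,0,0.45],[0,0,-3,0,0,0,0.45],[0,0,-3,0,0,0,0.45],[0,0,0,0,0,0,0.45],[0,0,0,0,0,0,0.45]]'
python3 - <<'E'
from h import *
from cell import optics
f=[]
for n in("side","top"):
    c=optics.read_camera(n); W=cloud(c)
    b=(230,60,430,310) if n=="side" else (170,130,490,290)
    f.append(c["frame"][b[1]:b[3],b[0]:b[2]])
    if n=="side":
        d=W-[.5,-.367,0]; m=(abs(d[...,0])<.04)&(abs(d[...,1])<.06)&(W[...,2]>.02)&(W[...,2]<.13)
        print(m.sum(),W[m].mean(0),W[m].min(0),W[m].max(0))
cv2.imwrite("pics/p5.png",np.hstack([cv2.resize(f[0],(400,500)),cv2.resize(f[1],(400,500))]))
go([.502,-.367,.25],-11.5)
E
```

```text
time_s: 12.35
tool_pos: [0.5042, -0.3665, 0.2944]
tool_rot: [179.7, -0.8, -11.5]
force: [-0.8, 1.4, -0.5]
grip_width: 0.0391
201 [ 0.50064369 -0.36303511  0.06507495] [ 0.49433448 -0.37522186  0.02023668] [ 0.50875282 -0.3548879   0.10647738]
t 12.45 pos [ 0.5043 -0.3664  0.2937] rot [179.68  -0.75 -11.48] F [-0.   0.7 -0. ] w 0.03909195274268009
shift cm (tool) [-0.27  0.08  4.37] turn [ 0.006 -0.013  0.   ]
```

View pics/p5.png

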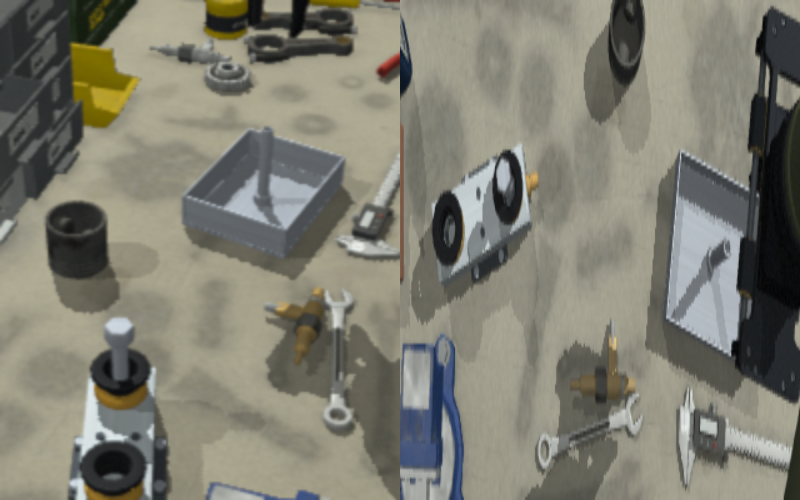

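The tube stands upright in the middle of the tray (side (265,170), top (720,250)), the capped tube is seated at (120,350), and the gripper is clear above. I hand the job in.

```bash
python3 -c "
from cell import order
print(order.sign_off())"
```

```text
the job is handed in; nothing more can be done
None
```

The plain tube is out of its fitting and standing upright in the middle of the tray. I handed the job in at about 12.5 s of the 38 s allowed.

- **Removal:** I pressed the left fitting's ring about 10 mm down (about 8 N) with the jaws 26 mm apart. I gripped the tube at 35 N, and it came straight up with no resistance. I then carried it to the tray, lowered it until it touched the floor (about 2 N) and let go.
- **Last checks:** The final side and top pictures show the tube standing near (0.501, -0.363). Its top is about 106 mm above the bench, where about 103 mm was expected. In the same pictures the tray looks flat, the capped tube is still seated, and the fingertips are about 0.12 m above the tube.
- **Disagreements:** The two cameras differed by 2–3 mm on the ring's position, which I settled by comparing fingers and tube in one view. The gripper read about 13.2 mm on the 14 mm tube. There was a sideways force of about 3 N while pressing, which I put down to friction. It had gone by the time the tube was free. No check failed.

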